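Find the weak shock mount and push its tag down

ROBOT

A 6-joint arm with a two-finger parallel gripper is mounted at the origin on the work surface. World frame = base frame: x ahead of the robot, y to its left, z up, the work surface at z = 0. Lengths are in mm, angles in rad, forces in N, time in s.
With the tool pointing down it reaches from about 350 to 875 mm from the base axis. Payload 15.5 kg.
Tool frame: the origin (TCP) lies on the centre line of the jaws, within the pads' length; the fingertips stand bot.tcp_to_tips ahead of it and the grasp point (between the pads) lies 5 mm behind it (bot.tcp_to_tips is the distance from the TCP to the fingertips, in mm); z points along the fingers, y is the line along which they close (so a half turn about z gives the same grasp; the last joint's range is limited). The gripper opens to 85 mm and grips with 20 to 120 N. Pads are 22 mm wide; open, the fingers measure 114 mm over their backs; the gripper's body (76 mm by 85 mm) begins 54 mm behind the grasp point. The pads swing forward as they close: fully open they stand 13 mm farther back than shut.
Start: joints at [1.056, 0.494, 1.345, -0, 1.302, -0.096], TCP at [254.732, 570.735, 220.477] pointing down, gripper open.
Joint ranges: [-2.91, 2.91], [-0.82, 2.16], [0.22, 2.67], [-1.22, 4.37], [0.12, 2.79], [-3.08, 3.08]. Speed limits (rad/s): [1.89, 1.89, 2.57, 3.01, 3.01, 3.01].

INTERFACE

Orientations are given as a unit quaternion [w, x, y, z].
In Python, from cell import bot, kinematics, viewer, job gives the robot as it stands. The module is installed in compiled form; this text tells all that it offers. Calls block until the motion is done:
- bot.move_pose(position, orientation): joint-space move of the TCP to a pose.
- bot.servo_line(position, velocity=150, ori=None, f_stop=None): straight line of the TCP; ori=None keeps the orientation; velocity is the mean speed in mm/s. With f_stop (N) it stops when the force on the tool has changed by that much, and returns True; else False.
- bot.set_joints(angles): joint-space move.
- bot.gripper_to(opening, f_grip=None): opening from 0.0 (shut) to 1.0 (fully open); f_grip is the grip in N (None keeps the last); returns when the fingers have stopped.
- bot.dwell(seconds).
- kinematics.inverse_kinematics(position, orientation): joint angles nearest the present ones, or None.
- bot.get_state(): the state.
- viewer.grab_frame(name): name is "scene" or "top"; returns the picture (400x640x3 uint8, red, green, blue); there is no depth.
- viewer.camera_model(name): a dict with "camera_matrix" (3x3 intrinsics, pixels), "k1" (the pictures are not rectified: a ray, as slopes to the right and down, at radius r is drawn at 1 + k1 r^2 times it, then the intrinsics apply), "extrinsics" (4x4, takes a point from camera to world coordinates). Camera axes: x right, y up, looking along -z (the intrinsics and any distortion apply to the point x, -y, -z); pixel columns grow to the right and rows downward; lengths in mm; the calibration is good to about 2 mm. A picture is of the moment at which its call begins. camera_model takes no time and is no camera call.
A pose or a line that the arm cannot do raises bot.Unreachable and nothing moves.
- job.close_job(): hands the job in; it is judged then, once.
The state is a dict: "time": time; "joints": joint angles; "joint_velocities": joint speeds; "effort": joint torques, N m; "ee_pos": TCP position; "tool_rot": TCP orientation; "wrist_force": force on the tool from outside, world axes, zero at the start; "ft_torque": the same for the moment, N m; "finger_gap": opening from 0.0 (shut) to 1.0 (fully open); "gripper_force": force on a finger pad.
Only numpy, scipy, OpenCV 4.12 (cv2) and the standard library are available. Lean on these libraries where they do the work, as an engineer would, in place of code of your own. Each camera call takes 0.05 s, during which the arm holds its last target. There are 200 camera calls.

TASK

One of the three spring shock mounts on the rail has gone soft. Press each of the three rubber pads well down by several millimetres with the fingertips to feel which is the softest, and after that push the tag of that mount fully down. Leave the other two tags standing, let all pads come back up, pick nothing up and do not disturb the things lying about.

Things in the scene. Friction and masses are not known exactly. Their poses are not given: they have to be found in the camera images.
- rail: Grey steel rail fixed on the bench, 150 x 400 x 20 mm (x, y, z), origin at the centre of its underside. It carries three shock mounts that look alike, 125 mm apart: left at +y, middle, right at -y. Each has a 135 x 85 mm foot plate, a sprung round black rubber pad at its -x end and at its +x end an aluminium socket (36 x 30 mm, top 58 mm above the bench) with an aluminium tag standing in it.
- pad_left (a point): Centre of the top face of the left mount's pad at rest, 90 mm above the bench. The pad is a flat disc 54 mm across; it goes straight down at most 14 mm against its spring and comes back by itself. This point does not move with the pad. A narrow lug on the pad's +y side, reaching 44 mm from its centre, sits over a small white travel marker on a post.
- tag_left (a point): Centre of the top of the left mount's tag as it stands up, 82 mm above the bench, 77 mm in the rail's +x direction from the same mount's pad centre. The flat head is 28 x 24 mm (x, y), 7 mm thick. The tag slides straight down 16 mm to its stop against about 3 N of friction and stays where it is left; it could also be drawn up 10 mm, which is not wanted. This point does not move with it.
- pad_middle (a point): Centre of the top face of the middle mount's pad at rest, 90 mm above the bench. The pad is a flat disc 54 mm across; it goes straight down at most 14 mm against its spring and comes back by itself. This point does not move with the pad. A narrow lug on the pad's +y side, reaching 44 mm from its centre, sits over a small white travel marker on a post.
- tag_middle (a point): Centre of the top of the middle mount's tag as it stands up, 82 mm above the bench, 77 mm in the rail's +x direction from the same mount's pad centre. The flat head is 28 x 24 mm (x, y), 7 mm thick. The tag slides straight down 16 mm to its stop against about 3 N of friction and stays where it is left; it could also be drawn up 10 mm, which is not wanted. This point does not move with it.
- pad_right (a point): Centre of the top face of the right mount's pad at rest, 90 mm above the bench. The pad is a flat disc 54 mm across; it goes straight down at most 14 mm against its spring and comes back by itself. This point does not move with the pad. A narrow lug on the pad's +y side, reaching 44 mm from its centre, sits over a small white travel marker on a post.
- tag_right (a point): Centre of the top of the right mount's tag as it stands up, 82 mm above the bench, 77 mm in the rail's +x direction from the same mount's pad centre. The flat head is 28 x 24 mm (x, y), 7 mm thick. The tag slides straight down 16 mm to its stop against about 3 N of friction and stays where it is left; it could also be drawn up 10 mm, which is not wanted. This point does not move with it.
- pad_p (a joint): Travel of the pad of mount p, m: 0 at rest, up to 0.014 pressed down. One of the three mounts; which of the three places (left, middle, right) it stands at is drawn anew each time, the letter does not tell. The three springs are clearly different: to press a pad in by 7 mm takes about 4, 9 or 16 N, the least being the softest.
- marker_p (a joint): White travel marker (15 mm across) beside the pad of mount p, m: 0 at the start; the pad carries it down and it stays at the deepest point (about 0.5 mm less than the pad's travel). 0.003 or more counts as a tested pad. One of the three mounts; which of the three places (left, middle, right) it stands at is drawn anew each time, the letter does not tell.
- tag_p (a joint): Tag of mount p, m: 0 standing up as at the start, 0.016 fully down, negative if drawn up. It belongs to the same mount as pad_p.
- pad_q (a joint): Travel of the pad of mount q, m: 0 at rest, up to 0.014 pressed down. One of the three mounts; which of the three places (left, middle, right) it stands at is drawn anew each time, the letter does not tell. The three springs are clearly different: to press a pad in by 7 mm takes about 4, 9 or 16 N, the least being the softest.
- marker_q (a joint): White travel marker (15 mm across) beside the pad of mount q, m: 0 at the start; the pad carries it down and it stays at the deepest point (about 0.5 mm less than the pad's travel). 0.003 or more counts as a tested pad. One of the three mounts; which of the three places (left, middle, right) it stands at is drawn anew each time, the letter does not tell.
- tag_q (a joint): Tag of mount q, m: 0 standing up as at the start, 0.016 fully down, negative if drawn up. It belongs to the same mount as pad_q.
- pad_r (a joint): Travel of the pad of mount r, m: 0 at rest, up to 0.014 pressed down. One of the three mounts; which of the three places (left, middle, right) it stands at is drawn anew each time, the letter does not tell. The three springs are clearly different: to press a pad in by 7 mm takes about 4, 9 or 16 N, the least being the softest.
- marker_r (a joint): White travel marker (15 mm across) beside the pad of mount r, m: 0 at the start; the pad carries it down and it stays at the deepest point (about 0.5 mm less than the pad's travel). 0.003 or more counts as a tested pad. One of the three mounts; which of the three places (left, middle, right) it stands at is drawn anew each time, the letter does not tell.
- tag_r (a joint): Tag of mount r, m: 0 standing up as at the start, 0.016 fully down, negative if drawn up. It belongs to the same mount as pad_r.
- wrench: Loose steel wrench lying near the right end of the rail, about 180 mm long; origin at the middle of its underside. To be left alone.
- meter: Loose orange hand multimeter lying near the left end of the rail, 130 x 70 x 34 mm; origin at the centre of its underside. To be left alone.
- tee: Loose white plastic pipe tee lying on the robot's side of the rail, 85 mm long, 34 mm thick, its branch reaching 42 mm along its y; origin under its centre. To be left alone.

How it is judged:
By the outcome, as a careful person would: the job done as asked, in the order asked, and still so for the second after the job is handed in, with the robot touching nothing.
It also fails if it takes over 48 s, if anything falls off the work surface, if the arm or the gripper's body presses on something with over 40 N, if the wrist force passes 120 N, or if a joint passes its speed limit or range.

## Working session

There is one attempt and no reset: what is moved stays moved. The work goes in short steps, each a Python script; the robot and the scene stay as the last script left them, time stands still between calls to the robot, and variables do not carry over. Pictures are saved under pics/ and viewed, at most 10 in all, crops included, and the job is handed in when it is done.

```bash
mkdir -p pics
python3 - <<'E'
from cell import bot,kinematics,viewer
import cv2
for n in("top","scene"):
    cv2.imwrite(f"pics/{n}0.png",viewer.grab_frame(n)[:,:,::-1]); print(viewer.camera_model(n))
s=bot.get_state();print(s["time"],s["tool_rot"],bot.tcp_to_tips,s["finger_gap"],s["ee_pos"])
E
```

```text
{'camera_matrix': array([[446.51832624,   0.        , 316.18967819],
       [  0.        , 446.51832624, 203.83500774],
       [  0.        ,   0.        ,   1.        ]]), 'k1': -0.08600001632068849, 'extrinsics': array([[-9.87412305e-03,  9.87590321e-01, -1.56741376e-01,
         3.82828513e+02],
       [-9.99760225e-01, -6.68644617e-03,  2.08514563e-02,
         4.18912566e+01],
       [ 1.95446537e-02,  1.56909683e-01,  9.87419545e-01,
         1.05668382e+03],
       [ 0.00000000e+00,  0.00000000e+00,  0.00000000e+00,
         1.00000000e+00]])}
{'camera_matrix': array([[431.44440437,   0.        , 316.6798272 ],
       [  0.        , 431.44440437, 205.44737398],
       [  0.        ,   0.        ,   1.        ]]), 'k1': 0.028194552842966337, 'extrinsics': array([[-3.91028073e-01, -5.27792421e-01,  7.54010747e-01,
         1.20170960e+03],
       [ 9.20188384e-01, -2.40850787e-01,  3.08616650e-01,
         3.07889993e+02],
       [ 1.87185531e-02,  8.14509705e-01,  5.79847873e-01,
         6.18658664e+02],
       [ 0.00000000e+00,  0.00000000e+00,  0.00000000e+00,
         1.00000000e+00]])}
0.1 [-1.62205522e-04  2.08359070e-01  9.78052243e-01 -5.30259272e-04] 14.0 1.0012212144215278 [254.57351041 570.44699575 219.95254202]
```

View pics/top0.png

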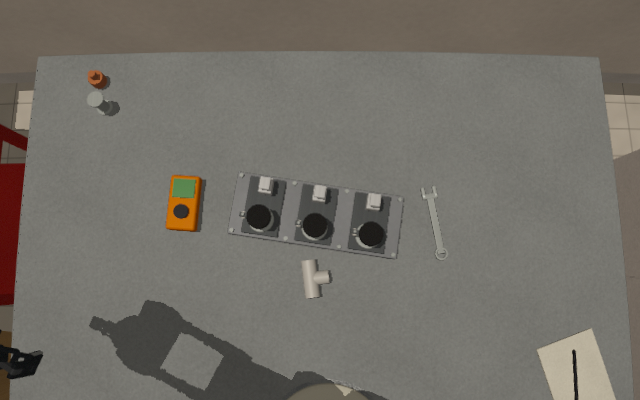

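View pics/scene0.png

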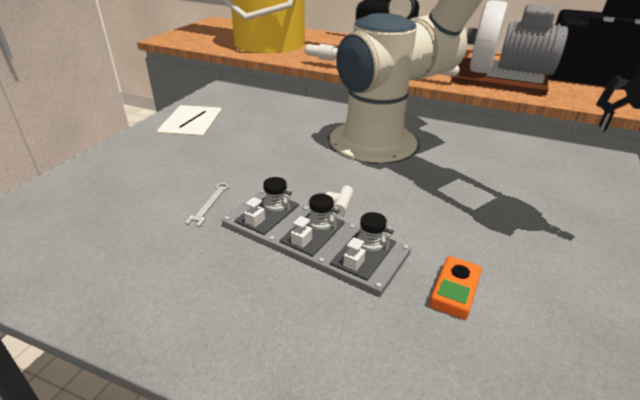

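```bash
cat > h.py <<'E'
import numpy as np,cv2
from scipy.optimize import least_squares
from cell import bot,kinematics,viewer
def project(P,n):
    m=viewer.camera_model(n);E=m["extrinsics"]
    p=(np.atleast_2d(P)-E[:3,3])@E[:3,:3]
    return cv2.projectPoints(p*[1,-1,-1],np.zeros(3),np.zeros(3),m["camera_matrix"],np.array([m["k1"],0,0,0.]))[0][:,0]
def place(q,l):  # rail-frame (x,y,z) -> world
    c,s=np.cos(q[2]),np.sin(q[2]); l=np.atleast_2d(l)
    return np.c_[q[0]+c*l[:,0]-s*l[:,1],q[1]+s*l[:,0]+c*l[:,1],l[:,2]]
E
python3 - <<'E'
from h import *
obs={}
for n,(r0,r1,c0,c1) in {"top":(195,260,235,400),"scene":(170,240,255,395)}.items():
    im=cv2.imread(f"pics/{n}0.png"); m=(im.max(2)<22).astype(np.uint8)
    M=np.zeros_like(m);M[r0:r1,c0:c1]=m[r0:r1,c0:c1]
    _,_,st,ce=cv2.connectedComponentsWithStats(M)
    k=[i for i in range(1,len(st)) if st[i,4]>80]; print(n,[(st[i],ce[i].round(1)) for i in k])
    obs[n]=ce[k][np.argsort(ce[k][:,0])]
top=obs["top"]; cor=np.array([(239,173),(403,196),(396,258),(229,233.)])
# pads' x in rail frame = a (unknown); scene black includes disc side -> mean z lower
def res(q):
    pads=place(q,[(q[3],125*i,90) for i in(1,0,-1)])
    c=place(q,[(75,200,20),(75,-200,20),(-75,-200,20),(-75,200,20)])
    return np.r_[(project(pads,"top")-top).ravel()*2,(project(c,"top")-cor).ravel()]
s=least_squares(res,[520,40,-.1,-40]);q=s.x;print(q,s.fun.round(1))
pads=place(q,[(q[3],125*i,88) for i in(1,0,-1)]);print(pads);print(project(pads,"scene"),obs["scene"])
tags=place(q,[(q[3]+77,125*i,82) for i in(1,0,-1)]);print(tags,project(tags,"top"),project(tags,"scene"))
np.save("q.npy",q)
for n,b in(("top",(160,260,220,410)),("scene",(165,285,215,410))):
    im=cv2.imread(f"pics/{n}0.png")
    for p in np.r_[pads,tags]:
        x=project(p,n)[0]; cv2.circle(im,tuple((x*16+8).astype(int)),8,(0,0,255),-1,shift=4)
    cv2.imwrite(f"pics/{n}1.png",cv2.resize(im[b[0]:b[1],b[2]:b[3]],None,fx=4,fy=4))
a=cv2.imread("pics/top1.png");c=cv2.imread("pics/scene1.png")
w=max(a.shape[1],c.shape[1]);v=np.vstack([cv2.copyMakeBorder(i,0,0,0,w-i.shape[1],0) for i in(a,c)])
cv2.imwrite("pics/chk.png",cv2.resize(v,None,fx=.66,fy=.66))
E
```

```text
top []
scene []Traceback (most recent call last):
  File "<stdin>", line 15, in <module>
    return func(*args, **kwargs)
    vector_fun = VectorFunction(
        fun_wrapped,
    ...<6 lines>...
        workers=workers
    )
    self._update_fun()
    ~~~~~~~~~~~~~~~~^^
    self.f = self.fun_wrapped(xp_copy(self.x))
             ~~~~~~~~~~~~~~~~^^^^^^^^^^^^^^^^^
    return np.atleast_1d(self.fun(x))
                         ~~~~~~~~^^^
    return self.f(x, *self.args, **self.kwargs)
           ~~~~~~^^^^^^^^^^^^^^^^^^^^^^^^^^^^^^
  File "<stdin>", line 14, in res
ValueError: operands could not be broadcast together with shapes (3,2) (0,2)
```

```bash
cat > fit.py <<'E'
from h import *
obs={}
for n,(r0,r1,c0,c1) in {"top":(195,260,235,400),"scene":(170,240,255,395)}.items():
    im=cv2.imread(f"pics/{n}0.png"); g=im.max(2); print(n,np.percentile(g[r0:r1,c0:c1],[0,5,10,20,40]))
    m=cv2.morphologyEx((g<38).astype(np.uint8),cv2.MORPH_OPEN,np.ones((5,5)))
    M=np.zeros_like(m);M[r0:r1,c0:c1]=m[r0:r1,c0:c1]
    _,_,st,ce=cv2.connectedComponentsWithStats(M)
    k=[i for i in range(1,len(st)) if st[i,4]>80]; print([(st[i].tolist(),ce[i].round(1)) for i in k])
    obs[n]=ce[k][np.argsort(ce[k][:,0])]
top=obs["top"]; cor=np.array([(239,173),(403,196),(396,258),(229,233.)])
def res(q):
    pads=place(q,[(q[3],125*i,90) for i in(1,0,-1)])
    c=place(q,[(75,200,20),(75,-200,20),(-75,-200,20),(-75,200,20)])
    return np.r_[(project(pads,"top")-top).ravel()*2,(project(c,"top")-cor).ravel()]
s=least_squares(res,[520,40,-.1,-40]);q=s.x;print(q,s.fun.round(1))
pads=place(q,[(q[3],125*i,88) for i in(1,0,-1)]);print(pads);print(project(pads,"scene"),obs["scene"])
tags=place(q,[(q[3]+77,125*i,82) for i in(1,0,-1)]);print(tags)
np.save("q.npy",q)
v=[]
for n,b in(("top",(160,260,220,410)),("scene",(170,280,220,410))):
    im=cv2.imread(f"pics/{n}0.png")[b[0]:b[1],b[2]:b[3]]
    im=cv2.resize(im,None,fx=2.8,fy=2.8,interpolation=cv2.INTER_CUBIC)
    for p in np.r_[pads,tags]:
        x=(project(p,n)[0]-[b[2],b[0]]+.5)*2.8; cv2.circle(im,tuple(x.astype(int)),2,(0,0,255),-1)
    v.append(im)
cv2.imwrite("pics/chk.png",np.vstack(v))
E
python3 fit.py
```

```text
top [18. 29. 31. 71. 80.]
[([247, 205, 23, 23, 431], array([258.2, 216.2])), ([303, 214, 24, 23, 437], array([314.6, 224.7])), ([359, 222, 25, 24, 462], array([371.1, 233.7]))]
scene [ 13.  31.  35.  92. 155.]
[([265, 178, 20, 16, 279], array([274.5, 185.7])), ([310, 195, 22, 17, 327], array([320.6, 203.2])), ([361, 214, 24, 19, 391], array([372.8, 222.9]))]
[ 5.21955338e+02  1.99996920e+01 -1.56789863e-01 -3.25031001e+01] [-0.3  0.3  0.4  0.4  0.8 -0.6 -1.3 -1.8  1.2  0.   0.7  0.9 -2.4  0.4]
[[509.36946499 148.54169804  88.        ]
 [489.85093289  25.07499441  88.        ]
 [470.3324008  -98.39170921  88.        ]]
[[372.74800997 219.4130423 ]
 [320.46787763 200.07440623]
 [273.80736095 182.80910842]] [[274.51612903 185.67741935]
 [320.63914373 203.1559633 ]
 [372.83631714 222.89258312]]
[[ 585.42495442  136.51828227   82.        ]
 [ 565.90642233   13.05157865   82.        ]
 [ 546.38789024 -110.41512498   82.        ]]
```

View pics/chk.png

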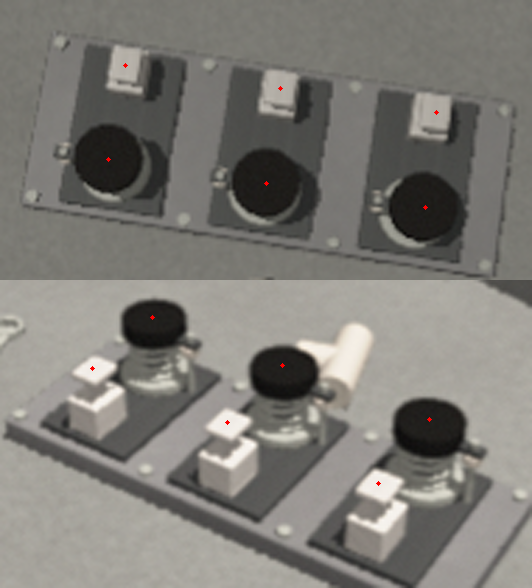

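```bash
cat >> h.py <<'E'
from scipy.spatial.transform import Rotation
q=np.load("q.npy")
PADS=place(q,[(q[3],125*i,90) for i in(1,0,-1)]); TAGS=place(q,[(q[3]+77,125*i,82) for i in(1,0,-1)])
def ori():
    best=None
    for sg in(1,-1):
        y=sg*np.array([-np.sin(q[2]),np.cos(q[2]),0]);z=np.array([0,0,-1.])
        o=Rotation.from_matrix(np.c_[np.cross(y,z),y,z]).as_quat(scalar_first=True)
        j=kinematics.inverse_kinematics([*PADS[1,:2],150],o)
        if j is not None and (best is None or abs(j[5])<best[0]): best=(abs(j[5]),o)
    return best[1]
def st():
    s=bot.get_state(); return s["time"],s["ee_pos"],s["wrist_force"]
E
python3 - <<'E'
from h import *
bot.gripper_to(0.0); o=ori(); T=bot.tcp_to_tips
print(T,bot.get_state()["finger_gap"])
for n,p in zip("LMR",PADS):
    bot.move_pose([p[0],p[1],90+T+25],o); bot.dwell(.2)
    f0=st()[2]
    for d in(-3,4,8):
        hit=bot.servo_line([p[0],p[1],90+T-d],velocity=25,f_stop=40); bot.dwell(.3)
        t,e,f=st(); print(n,d,hit,round(t,1),np.round(e-[p[0],p[1],90+T],1),np.round(f-f0,1))
    bot.servo_line([p[0],p[1],90+T+25],velocity=60)
E
```

```text
14.0 0.0042342218515115885
L -3 False 4.2 [0.  0.  3.1] [-0.1 -0.6  0.2]
L 4 False 5.0 [ 0.  -0.  -3.9] [-0.3  0.1 -0. ]
L 8 False 5.6 [ 0. -0. -8.] [ 0.7 -0.8 -0.2]
M -3 False 8.4 [ 0.  -0.   3.1] [-0.3 -0.6  0.7]
M 4 False 9.1 [ 0.   0.  -3.9] [-0.2  0.   0.5]
M 8 False 9.7 [ 0.  0. -8.] [-0.   0.2  0.6]
R -3 False 12.5 [ 0.1 -0.   3.1] [-0.3  1.  -0.4]
R 4 False 13.2 [ 0.1 -0.  -3.9] [-0.2  0.6 -0.8]
R 8 False 13.8 [ 0.  -0.  -7.9] [-0.5  0.5  0.3]
```

Run:
```python
from h import *
o=ori();p=PADS[1]
bot.move_pose([*p[:2],129],o);bot.servo_line([*p[:2],96],velocity=60);bot.dwell(.2);print(st())
v=[]
for n,b in(("top",(120,280,210,420)),("scene",(90,290,200,420))):
    im=viewer.grab_frame(n)[b[0]:b[1],b[2]:b[3],::-1]
    v.append(cv2.resize(im,(500,int(500*im.shape[0]/im.shape[1])),interpolation=cv2.INTER_CUBIC))
v=np.vstack(v);cv2.imwrite("pics/press.png",cv2.resize(v,None,fx=.7,fy=.7))
```

```text
(16.0167, array([490.07446356,  25.09271346,  96.31451708]), array([ 0.57021225,  0.4026921 , -0.74636421]))
```

View pics/press.png

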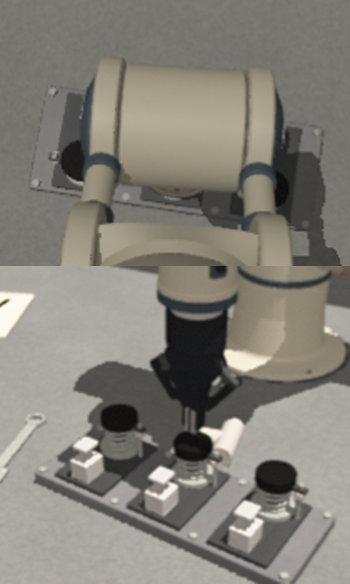

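The picture shows the closed fingertips just above/at the middle pad (around px 192,437), with no force yet. I'll go further down in steps, with the force averaged.

```bash
cat >> h.py <<'E'
def favg(n=8):
    a=[]
    for _ in range(n): bot.dwell(.03);a.append(st()[2][2])
    return np.mean(a)
E
python3 - <<'E'
from h import *
p=PADS[1]; 
bot.servo_line([*p[:2],110],velocity=80); f0=favg()
for z in(95,92,89,86,83,80,77):
    h=bot.servo_line([*p[:2],z],velocity=40,f_stop=22);f=favg()-f0;print(z,h,round(st()[1][2],1),round(f,2))
    if h or f>6: break
print(st()[0])
E
```

```text
95 False 95.2 -0.16
92 False 92.0 -0.06
89 False 89.0 -0.44
86 False 86.0 -0.04
83 False 83.0 0.1
80 False 80.0 0.03
77 False 77.0 0.71
20.6
```

Run:
```python
from h import *
im=viewer.grab_frame("scene")
p=project([[*PADS[1,:2],63],[*PADS[1,:2],90],[*PADS[1,:2],150]],"scene");print(p)
c=im[130:260,240:400,::-1];c=cv2.resize(c,None,fx=4.5,fy=4.5,interpolation=cv2.INTER_CUBIC)
for x in p: cv2.circle(c,tuple(((x-[240,130]+.5)*4.5).astype(int)),3,(0,0,255),-1)
cv2.imwrite("pics/press2.png",c);s=bot.get_state();print(s["finger_gap"],s["ft_torque"],s["effort"],s["tool_rot"])
```

```text
[[320.19646151 209.4414171 ]
 [320.48996074 199.31242911]
 [321.17946978 175.53201647]]
-0.004289443133472846 [ 0.03059152 -0.1295554  -0.00785746] [ 5.45348029e-02 -7.28893018e+01 -2.10375255e+01  1.22042671e-03
  2.85367286e-01 -1.15245466e-04] [ 8.96213901e-05  7.82850536e-02  9.96931012e-01 -2.61509353e-07]
```

View pics/press2.png

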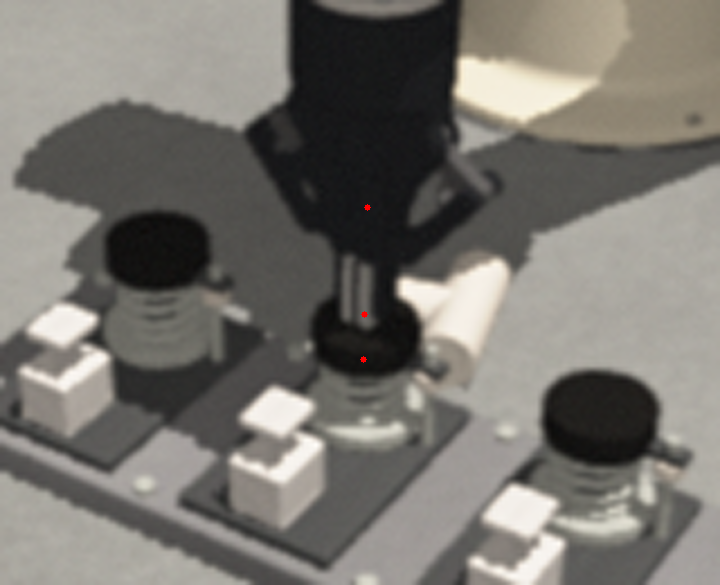

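The fingertips are just at the middle pad's face (crop px 360,322) and the pad is undisturbed. So they really sit higher than nominal, and I continue on force.

Run:
```python
from h import *
p=PADS[1]; f0=0
bot.servo_line([*p[:2],84],velocity=80); f0=favg()
for z in(77,75,73,71,69):
    h=bot.servo_line([*p[:2],z],velocity=40,f_stop=25);f=favg(5)-f0;s=bot.get_state();print(z,h,round(s["ee_pos"][2],1),round(f,2),s["ft_torque"].round(2))
    if h or f>6: break
print(st()[0])
v=viewer.grab_frame("scene")[130:260,240:400,::-1]
cv2.imwrite("pics/press3.png",cv2.resize(v,None,fx=4.5,fy=4.5,interpolation=cv2.INTER_CUBIC))
```

```text
77 False 77.0 1.13 [-0.    0.06 -0.02]
75 False 75.1 1.9 [-0.    0.06  0.03]
73 False 73.0 2.57 [-0.04 -0.    0.01]
71 False 71.0 3.66 [-0.05  0.02  0.01]
69 False 69.1 4.55 [0.03 0.02 0.01]
23.325
```

View pics/press3.png

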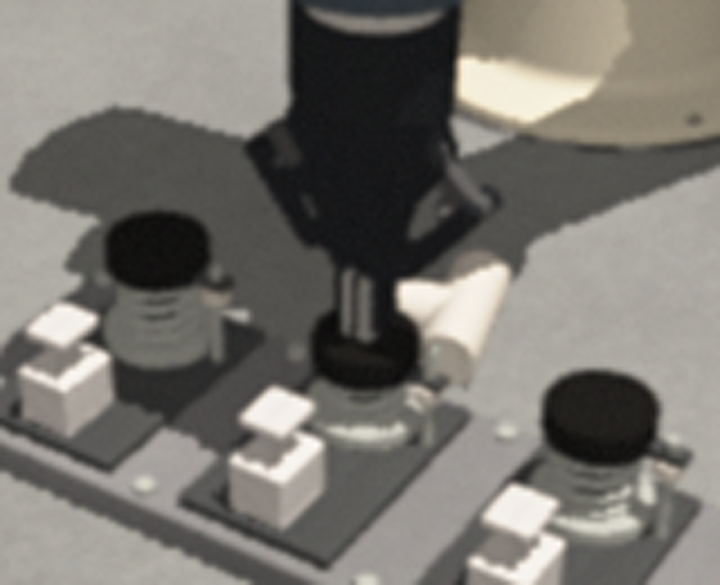

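Middle pad is pressed about 9 mm at only 4.5 N (about 0.45 N/mm; contact at TCP z≈78.5). Next come the other two.

Run:
```python
from h import *
o=ori();p=PADS[1]; bot.servo_line([*p[:2],98],velocity=100)
for n,p in(("L",PADS[0]),("R",PADS[2])):
    if n=="R": bot.servo_line([*PADS[0][:2],98],velocity=100)
    bot.move_pose([*p[:2],98],o); bot.dwell(.1);f0=favg(5)
    for z in(82,75,71):
        h=bot.servo_line([*p[:2],z],velocity=40,f_stop=30);print(n,z,h,round(st()[1][2],1),round(favg(4)-f0,2))
        if h: break
    print(round(st()[0],1))
bot.servo_line([*p[:2],98],velocity=100)
bot.move_pose([*TAGS[1][:2],92],o);print(st()[0])
```

```text
L 82 False 81.8 -0.05
L 75 False 75.1 10.24
L 71 False 71.4 17.33
26.2
R 82 False 81.8 -0.34
R 75 False 75.0 5.52
R 71 False 71.1 10.05
29.4
30.425
```

Run:
```python
from h import *
p=TAGS[1]; bot.dwell(.1);f0=favg(5)
for z in(73,66,58,54.5,52.5):
    h=bot.servo_line([*p[:2],z],velocity=50,f_stop=20);f=favg(3)-f0;print(z,h,round(st()[1][2],1),round(f,2))
    if h or f>12: break
bot.servo_line([*p[:2],100],velocity=100)
o=ori();bot.move_pose([380,300,230],o);print(st()[0])
v=viewer.grab_frame("scene")[140:300,200:420,::-1]
t=viewer.grab_frame("top")[160:290,160:450,::-1]
cv2.imwrite("pics/end.png",np.vstack([cv2.resize(v,(640,330)),cv2.resize(t,(640,265))]))
print(st()[0])
```

```text
73 False 73.1 0.36
66 False 65.9 -0.04
58 False 57.9 0.07
54.5 False 55.2 14.79
34.45
34.55
```

View pics/end.png

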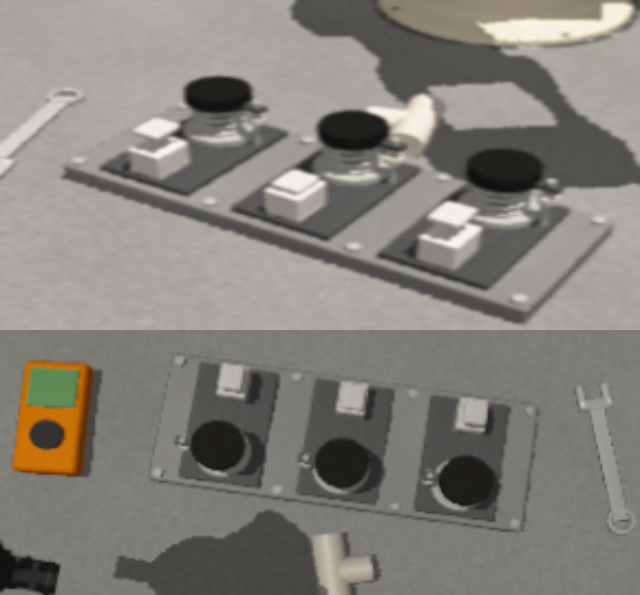

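The end view shows the middle tag seated on its socket (px 295,190), the other two tags standing, all pads up, and the loose things in place.

```bash
python3 -c "
from cell import job
print(job.close_job())"
```

```text
the job is handed in; nothing more can be done
None
```

The middle mount was the softest (about 4.5 N at 9 mm, against 10 N right and 17 N left at about 7 mm); its tag is pushed fully down, the other two tags still stand, all pads came back up, nothing else was disturbed, and the job was handed in at about 35 s.

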